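# Thread the cassette parts onto the parts post in build order

## Robot

A 6-joint arm with a two-finger parallel gripper is mounted at the origin on the work surface. World frame = base frame: x ahead of the robot, y to its left, z up, the work surface at z = 0. Lengths are in m, angles in rad, forces in N, time in s.
With the tool pointing down it reaches from about 0.425 to 0.95 m from the base axis. Payload 3.5 kg.
Tool frame: the origin (TCP) lies between the finger pads; the fingertips stand 22 mm ahead of it and the grasp point (between the pads) lies 3 mm ahead of it (ctrl.nose_length is the z of the fingertips in the tool frame, in m); z points along the fingers, y is the line along which they close (so a half turn about z gives the same grasp; the last joint's range is limited). The gripper opens to 85 mm and grips with 20 to 120 N. Pads are 22 mm wide; open, the fingers measure 114 mm over their backs; the gripper's body (76 mm by 85 mm) begins 54 mm behind the grasp point. The pads swing forward as they close: fully open they stand 13 mm farther back than shut.
Start: joints at [-0.15, 0.286, 1.577, -0, 1.279, -0.15], TCP at [0.675, 0, 0.253] pointing down, gripper open.
Joint ranges: [-2.77, 2.77], [-0.9, 2.22], [0.21, 2.48], [-1.53, 4.67], [0.24, 2.81], [-2.84, 2.84]. Speed limits (rad/s): [2.79, 2.79, 3.14, 3.14, 3.14, 3.14].

## Interface

Orientations are given as a unit quaternion [x, y, z, w].
In Python, from plant import ctrl gives the robot as it stands. The module is installed in compiled form; this text tells all that it offers.
- The arm moves only by the tool send_rows, never from a script. Its argument "rows" is text: rows parted by semicolons, each of 7 numbers parted by spaces: the turn, a rotation vector about the tool's x, y, z in fractions of the full range, 1 being 180 degrees, then the shift along the tool's x, y, z in a scale on which 1.0 is 300 mm, then the opening, from -1 (shut) to 1 (fully open). A call has 1 to 8 rows; each row is the pose to reach, as a shift and turn from the pose commanded when the call began, along the tool's axes at that moment; what a row does not reach only later rows make up. A row lasts 1/8 s, in which the tool goes at most 62.5 mm and 10.7 degrees, less where a joint would pass 70% of its speed; a pose out of reach is approached as far as the arm can. No shift or turn number may pass 1 either way. A call with a gripper value outside its range is refused whole. The fingers move at their own pace and stop on an object; "grip_force" is the grip in N (left out, the last holds). Time passes only in rows, so rows that repeat a pose let the fingers close. It gives the time, the measured TCP pose, the force, the opening and the grip force at its end, in the units of the state.
- ctrl.get_state(): the state, without advancing time (a new reading comes with each control period).
- ctrl.read_camera(name): name is "scene" or "side" or "wrist"; returns a dict with "color" (480x640x3 uint8, red, green, blue), "fx", "fy", "cx", "cy" (pixels), "D" ([k1, k2, p1, p2, k3] as OpenCV has them; the pictures are not rectified), "extrinsics" (4x4, takes a point from world to camera coordinates). Camera axes: x right, y down, z forward; pixel columns grow to the right and rows downward; lengths in m; the calibration is good to about 2 mm. A picture is of the moment at which its call begins. There is no depth.
- ctrl.sign_off(): hands the job in; it is judged then, once.
Trained networks look in a picture, given as the dict that the camera call returned (one of the last four; its "shot" number tells which), for a name from the list of things; names that differ only in an ending like _2 or _b are one class to them, and where a whole thing is asked for, a point or a joint stands for the part that bears it (a point fixed in the world has none). Each returns a list of dicts, best first, with "p" (0 to 1); they miss things now and then, are a little off and sometimes report something else, mostly with a low value. They report only what shows in the picture. A call takes as long as a camera call.
- ctrl.look_for(picture, target): "position" ([x, y, z] in m, in the coordinates of the camera as it stood for that picture, good to about 4 mm: the middle of the surface that is visible of it).
The state is a dict: "time": time; "qpos": joint angles; "dq": joint speeds; "joint_efforts": joint torques, N m; "eef_pos": TCP position; "tcp_rot": TCP orientation; "contact_force": force on the tool from outside, world axes, zero at the start; "wrist_torque": the same for the moment, N m; "opening": opening from 0.0 (shut) to 1.0 (fully open); "finger_force": force on a finger pad.
Only numpy, scipy, OpenCV 4.12 (cv2) and the standard library are available. Lean on these libraries where they do the work, as an engineer would, in place of code of your own. Each camera call takes 0.05 s, during which the arm holds its last target. There are 200 camera calls.

## Task

Put the four loose cassette parts over the thick post with the round foot, one on top of the other in the order they go on the wheel: first the big sprocket, then the black spacer, then the small sprocket, and the lockring last. Each must lie flat on the one below, the same way up as it lies on the bench now, and be let go. Leave the slim axle stand empty, and the other things on the bench where they are.

Things in the scene. Friction and masses are not known exactly. Their poses are not given: they have to be found in the camera images.
- big_sprocket: The larger of two plain steel toothed discs, 16 teeth, 66 mm across the tooth tips, round through bore of 32 mm. It lies flat, 7 mm high in all: a 48 mm wide collar is the lower 3 mm, the toothed plate (66 mm) the upper 4 mm. Grip it across the teeth. Origin: centre of the underside; z up.
- spacer: Plain black plastic ring, 44 mm outside, 32 mm bore, 6 mm high. Origin: centre of the underside; z up.
- small_sprocket: The smaller steel toothed disc, 13 teeth, 54 mm across the tooth tips, 32 mm bore, 7 mm high: a 46 mm collar is the lower 3 mm, the toothed plate (54 mm) the upper 4 mm. Origin: centre of the underside; z up.
- lockring: Stepped steel ring without teeth, 9 mm high, 28 mm bore: a 42 mm flange is the lower 4 mm, a 35 mm neck with small notches on top is the upper 5 mm. Origin: centre of the underside; z up.
- post_stand: The parts post, fixed to the bench: an upright aluminium post 20 mm thick with a rounded nose, on a round aluminium foot 76 mm across and 12 mm high; the post's top is 62 mm above the bench. The stack rises from the foot, around the post: undersides at 12, 19, 25 and 32 mm above the bench. Origin: on the post's axis, at bench level; z up.
- axle_stand: Not to be used: a slim steel axle, 10 mm thick, upright on a square dark foot 60 x 60 x 12 mm, top 87 mm above the bench, fixed. Origin: on the axle, at bench level.
- bell: Bystander, loose: brass bicycle bell, a dome 54 mm across and 40 mm high. Origin: centre of its underside.
- grease_tub: Bystander, loose: pale tub with a black lid, 58 mm across, 50 mm high. Origin: centre of its underside.
- oil_bottle: Bystander, loose: upright black bottle with a red cap, 42 mm across, 110 mm high. Origin: centre of its underside.
- pad_box: Bystander, loose: small cardboard box, 55 x 40 x 30 mm (x, y, z). Origin: centre of its underside.

How it is judged:
On the way, in this order (a step that is already met when the one before it is completed fails the run):
1. the big sprocket lies flat on the foot, around the thick post (horizontal distance between big_sprocket and post_stand below 0.009 m and z of big_sprocket in the frame of post_stand between 0.009 and 0.015 m and angle between big_sprocket's own z axis and vertical below 0.12 rad), for 0.2 s.
2. the black spacer lies flat on the big sprocket (horizontal distance between spacer and post_stand below 0.009 m and z of spacer in the frame of post_stand between 0.016 and 0.022 m and angle between spacer's own z axis and vertical below 0.12 rad), for 0.2 s.
3. the small sprocket lies flat on the spacer (horizontal distance between small_sprocket and post_stand below 0.009 m and z of small_sprocket in the frame of post_stand between 0.022 and 0.028 m and angle between small_sprocket's own z axis and vertical below 0.12 rad), for 0.2 s.
4. the lockring lies flat on the small sprocket (horizontal distance between lockring and post_stand below 0.009 m and z of lockring in the frame of post_stand between 0.029 and 0.035 m and angle between lockring's own z axis and vertical below 0.12 rad), for 0.2 s.
At the end, for the whole second after the job is handed in: Around the thick post lie, from below, big sprocket, spacer, small sprocket and lockring: each within 9 mm of the post's axis, its underside within 3 mm of its height in the stack (12, 19, 25, 32 mm above the bench), right way up and flat within 0.12 rad, at rest (under 0.01 m/s) and released (all of step 1 and all of step 2 and all of step 3 and all of step 4 and linear speed of each of big_sprocket, spacer, small_sprocket, lockring below 0.01 m/s and not (contact force between the fingers and big_sprocket above 0.05 N) and not (contact force between the fingers and spacer above 0.05 N) and not (contact force between the fingers and small_sprocket above 0.05 N) and not (contact force between the fingers and lockring above 0.05 N)); the robot touches nothing.
It fails at once if the bell was moved by more than 25 mm (distance of bell from where it was at the start of the episode above 0.025 m).
It fails at once if the grease tub was moved by more than 25 mm (distance of grease_tub from where it was at the start of the episode above 0.025 m).
It fails at once if the oil bottle was moved by more than 25 mm (distance of oil_bottle from where it was at the start of the episode above 0.025 m).
It fails at once if the pad box was moved by more than 25 mm (distance of pad_box from where it was at the start of the episode above 0.025 m).
It fails at once if a part was put over the slim axle ((horizontal distance between big_sprocket and axle_stand below 0.016 m and height (world z) of big_sprocket below 0.06 m) or (horizontal distance between spacer and axle_stand below 0.016 m and height (world z) of spacer below 0.06 m) or (horizontal distance between small_sprocket and axle_stand below 0.016 m and height (world z) of small_sprocket below 0.06 m) or (horizontal distance between lockring and axle_stand below 0.016 m and height (world z) of lockring below 0.06 m)).
It also fails if it takes over 93 s, if anything falls off the work surface, if the arm or the gripper's body presses on something with over 40 N, if the wrist force passes 120 N, or if a joint passes its speed limit or range.

## Working session

There is one attempt and no reset: what is moved stays moved. The work goes in short steps, Python scripts to look and compute and a tool call to move; the robot and the scene stay as the last step left them, time stands still between calls to the robot, and variables do not carry over. Pictures are saved under pics/ and viewed, at most 14 in all, crops included, and the job is handed in when it is done.

Besides the shell and the picture viewer there is one more tool, called after "Call:" as name(argument=value, ...) on one line, values as JSON. send_rows: Moves the arm, as the interface text tells. Its arguments: {"type":"object","properties":{"rows":{"type":"string"},"grip_force":{"type":"number"}},"required":["rows"]}

```bash
mkdir -p pics; cat > h.py <<'E'
import numpy as np, cv2
from plant import ctrl
N=["big_sprocket","spacer","small_sprocket","lockring","post_stand","axle_stand","bell","grease_tub","oil_bottle","pad_box"]
def K(p): return np.array([[p["fx"],0,p["cx"]],[0,p["fy"],p["cy"]],[0,0,1.]])
def save(p,n): cv2.imwrite(f"pics/{n}.png",p["color"][:,:,::-1])
def w2p(p,X):
    T=np.array(p["extrinsics"]);return cv2.projectPoints(np.float64(X).reshape(-1,3),cv2.Rodrigues(T[:3,:3])[0],T[:3,3],K(p),np.float64(p["D"]))[0].reshape(-1,2)
def p2w(p,uv,z):
    T=np.array(p["extrinsics"]);R=T[:3,:3];c=-R.T@T[:3,3]
    n=cv2.undistortPoints(np.float64(uv).reshape(-1,1,2),K(p),np.float64(p["D"])).reshape(-1,2)
    d=np.c_[n,np.ones(len(n))]@R
    return c+d*((z-c[2])/d[:,2])[:,None]
def look(p,n):
    T=np.array(p["extrinsics"]);R=T[:3,:3]
    return [(round(r["p"],2),(R.T@(np.array(r["position"])-T[:3,3])).round(4).tolist()) for r in ctrl.look_for(p,n)]
E
python3 - <<'E'
from h import *
s=ctrl.get_state();print(s["time"],s["eef_pos"],s["tcp_rot"],s["opening"],ctrl.nose_length)
for c in ["scene","side","wrist"]:
    p=ctrl.read_camera(c);save(p,c+"0")
    T=np.array(p["extrinsics"]);print(c,p["fx"],(-T[:3,:3].T@T[:3,3]).round(3),p["D"])
    for n in N: print(n,look(p,n)[:2])
E
```

```text
0.0 [6.74379235e-01 1.09432615e-04 2.51909848e-01] [ 0.70711595  0.70709656 -0.00073496 -0.00097505] 0.9973734270010084 0.022
scene 465.3465325373887 [1.113 0.082 0.502] [-0.00977381  0.          0.          0.          0.        ]
big_sprocket [(0.81, [0.6324, -0.1323, 0.0086])]
spacer [(0.5, [0.4754, 0.1416, 0.0036])]
small_sprocket [(0.62, [0.4551, -0.0121, 0.0039])]
lockring [(0.59, [0.4713, -0.1348, 0.0013])]
post_stand [(0.88, [0.6126, 0.1313, 0.0114]), (0.28, [0.4751, -0.2745, 0.0123])]
axle_stand [(0.72, [0.4736, -0.2758, 0.0128])]
bell [(0.66, [0.6405, 0.0145, 0.0245])]
grease_tub [(0.64, [0.4676, 0.2808, 0.031])]
oil_bottle [(0.94, [0.6179, 0.2603, 0.0634])]
pad_box [(0.72, [0.6366, -0.254, 0.0319])]
side 496.6272314565698 [ 0.246 -0.456  0.584] [-0.07631519  0.          0.          0.          0.        ]
big_sprocket [(0.7, [0.6323, -0.1275, 0.0055])]
spacer [(0.57, [0.4733, 0.1362, 0.0027])]
small_sprocket [(0.63, [0.4559, -0.0094, 0.0055])]
lockring [(0.68, [0.4621, -0.1405, 0.0082]), (0.42, [0.4522, -0.0093, 0.0048])]
post_stand [(0.58, [0.5982, 0.1271, 0.0086])]
axle_stand [(0.84, [0.4616, -0.2807, 0.0119])]
bell [(0.96, [0.6194, 0.0043, 0.0284])]
grease_tub [(0.86, [0.4472, 0.27, 0.0379]), (0.54, [0.4598, -0.2847, 0.0138])]
oil_bottle [(0.9, [0.598, 0.2542, 0.0614]), (0.48, [0.6332, -0.1267, 0.0027])]
pad_box [(0.9, [0.6206, -0.2694, 0.0335]), (0.46, [0.5977, 0.256, 0.06])]
wrist 419.10897347553686 [0.675 0.076 0.374] [-0.06688842  0.          0.          0.          0.        ]
big_sprocket [(0.92, [0.6283, -0.13, 0.0063])]
spacer [(0.69, [0.477, 0.1418, 0.0051])]
small_sprocket [(0.88, [0.4565, -0.0084, 0.0035]), (0.36, [0.628, -0.129, 0.0086])]
lockring [(0.92, [0.4651, -0.1342, 0.0056])]
post_stand [(0.58, [0.6094, 0.1259, 0.0119])]
axle_stand []
bell [(0.82, [0.6239, 0.0093, 0.0306])]
grease_tub []
oil_bottle []
pad_box [(0.85, [0.6279, -0.2439, 0.0168])]
```

View pics/wrist0.png

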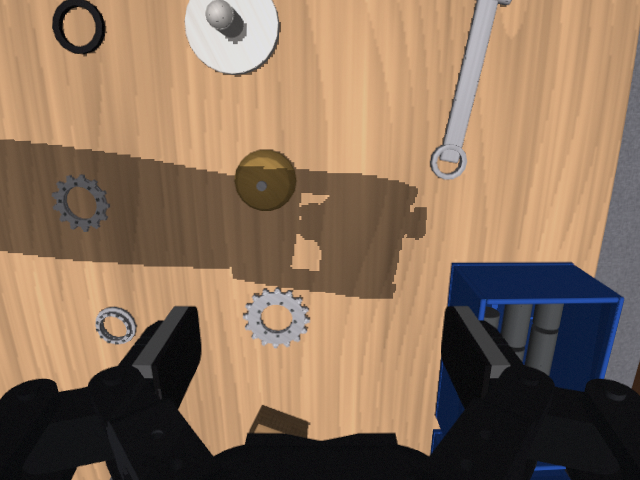

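View pics/scene0.png

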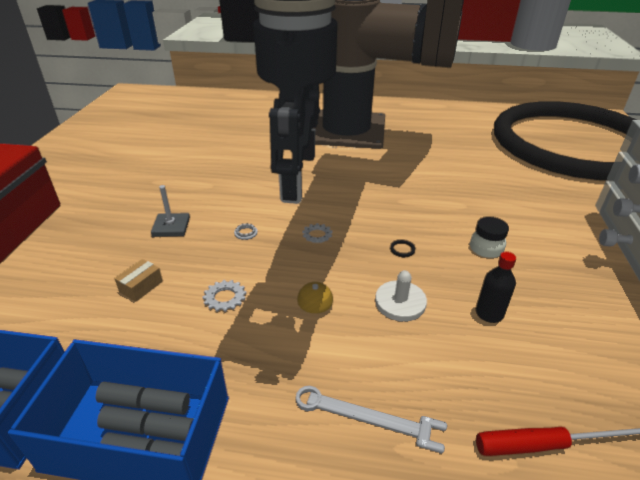

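View pics/side0.png

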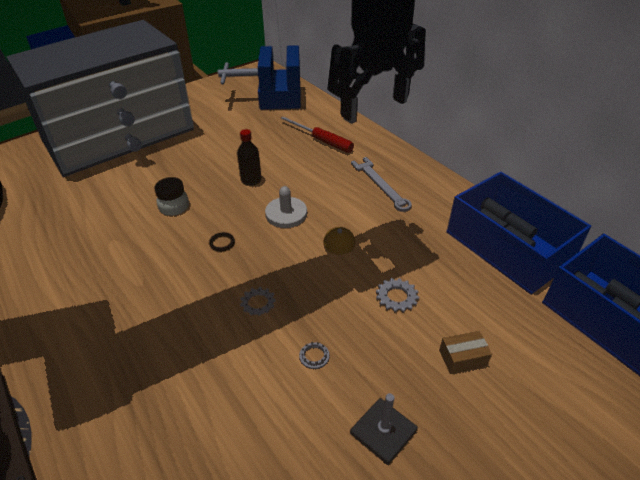

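The wrist view shows the big sprocket at pixel (277,318), spacer (79,26), small sprocket (81,203), lockring (116,325) and post foot around (232,28). The scene view shows the oil bottle (494,292) beside the post (402,290). I'll rotate the tool 90° so the wrist camera stays clear of the bottle, then measure from both wrist poses.

```bash
cat >> h.py <<'E'
from scipy.optimize import minimize
RINGS={"big_sprocket":[(16,7)],"spacer":[(16,6),(22,6)],"small_sprocket":[(16,7)],"lockring":[(14,9),(17.5,9)],"post_stand":[(38,12)]}
A=np.linspace(0,2*np.pi,120,endpoint=False)
def gmag(p):
    g=cv2.GaussianBlur(cv2.cvtColor(p["color"],cv2.COLOR_RGB2GRAY).astype(np.float32),(0,0),1.2)
    return np.minimum(np.hypot(cv2.Sobel(g,5,1,0),cv2.Sobel(g,5,0,1)),150)
def score(pg,n,x,y,z):
    s=0
    for p,g in pg:
        for r,h in RINGS[n]:
            # z = height of ring plane
            uv=w2p(p,np.c_[x+r/1e3*np.cos(A),y+r/1e3*np.sin(A),np.full(120,z)]).astype(np.float32)
            s+=cv2.remap(g,uv[:,0].reshape(1,-1),uv[:,1].reshape(1,-1),1).mean()
    return s
def fit(ps,n,xy,z=None,w=.008):
    pg=[(p,gmag(p)) for p in ps];h=RINGS[n][0][1]/1e3 if z is None or z=="free" else z
    d=np.arange(-w,w+1e-6,.001)
    b=max((score(pg,n,xy[0]+a,xy[1]+c,h),xy[0]+a,xy[1]+c) for a in d for c in d)
    if z=="free":
        r=minimize(lambda v:-score(pg,n,*v),[b[1],b[2],h],method="Nelder-Mead",options=dict(initial_simplex=[[b[1],b[2],h],[b[1]+.002,b[2],h],[b[1],b[2]+.002,h],[b[1],b[2],h+.004]],xatol=1e-5))
    else: r=minimize(lambda v:-score(pg,n,v[0],v[1],h),b[1:],method="Nelder-Mead",options=dict(initial_simplex=[[b[1],b[2]],[b[1]+.001,b[2]],[b[1],b[2]+.001]],xatol=1e-5))
    return (r.x*1e3).round(1).tolist(),round(-r.fun)
E
python3 - <<'E'
from h import *
import pickle
P={c:ctrl.read_camera(c) for c in ["scene","side","wrist"]}
pickle.dump(P,open("P0.pkl","wb"))
G={"big_sprocket":(.631,-.13),"spacer":(.475,.14),"small_sprocket":(.456,-.01),"lockring":(.467,-.137),"post_stand":(.608,.129)}
for n in G:
    print(n,*[fit([P[c]],n,G[n]) for c in P],"free",fit(list(P.values()),n,G[n],"free"))
E
```

```text
big_sprocket ([630.6, -127.7], 72) ([631.8, -126.0], 61) ([631.1, -122.6], 87) free ([631.3, -126.7, 7.8], 218)
spacer ([478.0, 139.7], 277) ([472.1, 137.4], 243) ([474.4, 140.3], 242) free ([475.0, 140.3, 8.6], 709)
small_sprocket ([452.6, -14.1], 15) ([455.3, -10.3], 11) ([457.5, -8.3], 40) free ([456.2, -8.6, 5.2], 64)
lockring ([466.8, -138.6], 204) ([465.7, -138.0], 118) ([467.1, -136.7], 235) free ([466.7, -137.3, 8.6], 548)
post_stand ([604.6, 136.9], 103) ([603.5, 137.2], 96) ([604.7, 136.0], 69) free ([603.1, 138.2, 10.7], 273)
```

Units first: shifts go in shares of 300 mm and turns go in shares of 180 degrees. So 80 degrees is 0.4444.

Call:
send_rows(rows="0 0 0.0556 0 0 0 1;0 0 0.1111 0 0 0 1;0 0 0.1667 0 0 0 1;0 0 0.2222 0 0 0 1;0 0 0.2778 0 0 0 1;0 0 0.3333 0 0 0 1;0 0 0.3889 0 0 0 1;0 0 0.4444 0 0 0 1")

```text
time: 2.8
eef_pos: [0.675, 0.0, 0.2533]
tcp_rot: [0.996, 0.084, -0.0, -0.0]
contact_force: [-1.2, -0.2, 0.3]
opening: 1.004
finger_force: 0.0
```

To row units: 10 degrees is 0.0556.

Call:
send_rows(rows="0 0 0.0556 0 0 0 1;0 0 0.0556 0 0 0 1;0 0 0.0556 0 0 0 1")

```text
time: 3.18
eef_pos: [0.675, 0.0, 0.2533]
tcp_rot: [1.0, 0.001, -0.0, -0.0]
contact_force: [0.3, -0.3, 0.2]
opening: 0.998
finger_force: 0.0
```

```bash
python3 - <<'E'
from h import *
import pickle
P=pickle.load(open("P0.pkl","rb"))
W=ctrl.read_camera("wrist");save(W,"wrist1");pickle.dump(W,open("W1.pkl","wb"))
s=ctrl.get_state();print(s["time"],s["eef_pos"],s["tcp_rot"],s["qpos"])
T=np.array(W["extrinsics"]);print((-T[:3,:3].T@T[:3,3]).round(3))
G={"big_sprocket":(.631,-.13),"spacer":(.475,.14),"small_sprocket":(.456,-.01),"lockring":(.467,-.137),"post_stand":(.608,.129)}
for n in G:
    print(n,w2p(W,[*G[n],.007]).round(),fit([W],n,G[n]),"2wrist free",fit([P["wrist"],W],n,G[n],"free"))
E
```

```text
3.225 [6.74980699e-01 2.42155430e-05 2.53318797e-01] [ 9.99999498e-01  1.00163560e-03 -4.62794288e-06  3.55722298e-06] [-1.50009419e-01  2.86293551e-01  1.57671913e+00 -8.79889922e-06
  1.27858806e+00  1.41878617e+00]
[0.75  0.    0.374]
big_sprocket [[461. 239.]] ([633.6, -124.0], 93) 2wrist free ([630.3, -128.0, -2.9], 186)
spacer [[187. 380.]] ([475.3, 140.4], 124) 2wrist free ([471.3, 141.5, 0.6], 373)
small_sprocket [[330. 396.]] ([459.2, -9.4], 36) 2wrist free ([452.3, -10.0, -0.9], 78)
lockring [[451. 387.]] ([466.8, -136.2], 159) 2wrist free ([469.1, -134.9, 12.3], 398)
post_stand [[184. 262.]] ([603.1, 137.7], 104) 2wrist free ([601.5, 139.5, 6.2], 197)
```

View pics/wrist1.png

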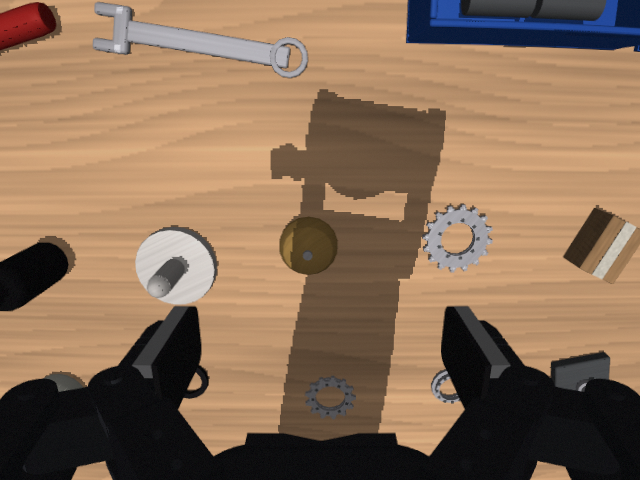

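Wrist1 shows the foot centre near (176,265), nose near (158,290), big sprocket (457,238), small sprocket (330,397) and lockring (448,386). The post fit hit its window limit, so I'll refit it wider with all views.

```bash
python3 - <<'E'
from h import *
import pickle
P=pickle.load(open("P0.pkl","rb"));P["w1"]=pickle.load(open("W1.pkl","rb"))
W=P["w1"];V=P["wrist"]
for nm,p,uv,z in [("foot w1",W,(176.5,265),.012),("foot w0",V,(232,28),.012),("big w1",W,(457.5,237.5),.007),("big w0",V,(277,318),.007),("small w1",W,(330,397),.007),("small w0",V,(81,203),.007),("nose",W,(158,290),.058),("nose0",V,(219,12),.058),("lock",V,(116,325),.009),("nose sc",P["scene"],(404,273),.06),("nose sd",P["side"],(285,190),.06)]:
    print(nm,(p2w(p,uv,z)[0]*1e3).round(1))
RINGS["post_stand"]=[(38,12)]
for n,g in {"post_stand":(.604,.136),"big_sprocket":(.631,-.1265),"lockring":(.467,-.137),"spacer":(.475,.14),"small_sprocket":(.457,-.009)}.items():
    print(n,fit(list(P.values()),n,g,"free"),fit(list(P.values()),n,g),fit([V,W],n,g))
    for i,c in enumerate(P):
        u=w2p(P[c],[*g,.01])[0].astype(int)
        q=P[c]["color"][max(u[1]-35,0):u[1]+35,max(u[0]-45,0):u[0]+45]
        q=cv2.copyMakeBorder(q,0,70-q.shape[0],0,90-q.shape[1],0)
        (row:=[] if i==0 else row).append(q)
    (allr:=[] if n=="post_stand" else allr).append(np.hstack(row))
cv2.imwrite("pics/m.png",cv2.resize(np.vstack(allr),None,fx=1.7,fy=1.7)[:,:,::-1])
E
```

```text
foot w1 [606.4 135.   12. ]
foot w0 [604.1 134.7  12. ]
big w1 [ 632.2 -126.7    7. ]
big w0 [ 631.8 -126.1    7. ]
small w1 [455.   -9.9   7. ]
small w0 [454.7  -9.5   7. ]
nose [602.2 136.   58. ]
nose0 [604.5 137.8  58. ]
lock [ 469.9 -134.2    9. ]
nose sc [604.6 135.9  60. ]
nose sd [601.4 131.   60. ]
post_stand ([602.9, 138.2, 10.4], 379) ([603.3, 137.9], 372) ([603.1, 138.2], 179)
big_sprocket ([631.1, -126.6, 7.9], 304) ([630.9, -127.1], 300) ([633.1, -123.6], 177)
lockring ([466.7, -136.9, 8.5], 702) ([466.9, -136.7], 701) ([467.1, -136.4], 392)
spacer ([475.3, 139.9, 8.2], 818) ([474.4, 140.5], 811) ([474.5, 140.4], 362)
small_sprocket ([455.4, -9.1, 3.5], 98) ([457.8, -8.6], 95) ([457.9, -8.7], 72)
```

To row units: 225 mm is 0.75, 126.5 mm is 0.4217.

Call:
send_rows(rows="0 0 0 -0.0467 0.14 0.1 1;0 0 0 -0.0933 0.28 0.2333 1;0 0 0 -0.1433 0.4217 0.3667 1;0 0 0 -0.1433 0.4217 0.5167 1;0 0 0 -0.1433 0.4217 0.65 1;0 0 0 -0.1433 0.4217 0.75 1;0 0 0 -0.1433 0.4217 0.75 1;0 0 0 -0.1433 0.4217 0.75 1")

```text
time: 4.22
eef_pos: [0.633, -0.1268, 0.0298]
tcp_rot: [1.0, 0.0, 0.001, 0.0]
contact_force: [0.4, 1.1, 0.7]
opening: 0.998
finger_force: 0.0
```

```bash
python3 - <<'E'
from h import *
import pickle
s=ctrl.get_state();print(s["time"],s["eef_pos"],s["contact_force"])
W=ctrl.read_camera("wrist");S=ctrl.read_camera("side");save(W,"w2")
u=w2p(S,[.632,-.127,.01])[0].astype(int)
cv2.imwrite("pics/s2.png",cv2.resize(S["color"][u[1]-60:u[1]+60,u[0]-80:u[0]+80,::-1],None,fx=4,fy=4))
E
```

```text
4.225 [ 0.63302022 -0.12677806  0.02977367] [0.39438275 1.08625302 0.72047706]
```

View pics/s2.png

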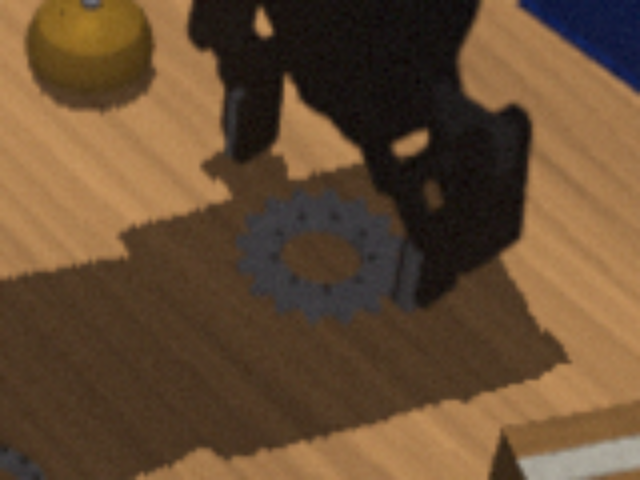

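The fingers straddle the sprocket and are still above the bench. Next: descend and close gently.

Call:
send_rows(rows="0 0 0 0 0 0.02 1;0 0 0 0 0 0.04 1;0 0 0 0 0 0.04 1;0 0 0 0 0 0.04 0.4;0 0 0 0 0 0.04 0.2;0 0 0 0 0 0.04 0.2;0 0 0 0 0 0.04 0.2;0 0 0 0 0 0.04 0.2", grip_force=40)

```text
time: 5.32
eef_pos: [0.6326, -0.1267, 0.0172]
tcp_rot: [1.0, 0.0, 0.001, 0.0]
contact_force: [-0.5, 0.4, 5.8]
opening: 0.749
finger_force: 43.8
```

To row units: -130 mm is -0.4333, -95 mm is -0.3167.

Call:
send_rows(rows="0 0 0 0 0 -0.0167 0.2;0 0 0 0 0 -0.0667 0.2;0 0 0 0 0 -0.1667 0.2;0 0 0 0 0 -0.3167 0.2;0 0 0 0 0 -0.4333 0.2;0 0 0 0 0 -0.4333 0.2;0 0 0 0 0 -0.4333 0.2")

```text
time: 6.2
eef_pos: [0.6312, -0.1262, 0.1454]
tcp_rot: [1.0, -0.0, -0.001, -0.0]
contact_force: [-0.7, -0.2, -1.0]
opening: 0.752
finger_force: 44.2
```

```bash
python3 - <<'E'
from h import *
s=ctrl.get_state();print(s["eef_pos"],s["contact_force"],s["opening"])
W=ctrl.read_camera("wrist");S=ctrl.read_camera("side")
u=w2p(S,[.632,-.127,.135])[0].astype(int)
a=cv2.resize(S["color"][u[1]-50:u[1]+50,u[0]-70:u[0]+70],(420,300))
cv2.imwrite("pics/s3.png",np.hstack([a,cv2.resize(W["color"][240:],(380,300))])[:,:,::-1])
E
```

```text
[ 0.63123121 -0.12620011  0.1454064 ] [-0.69039639 -0.21304053 -1.02663769] 0.7522836564459963
```

View pics/s3.png

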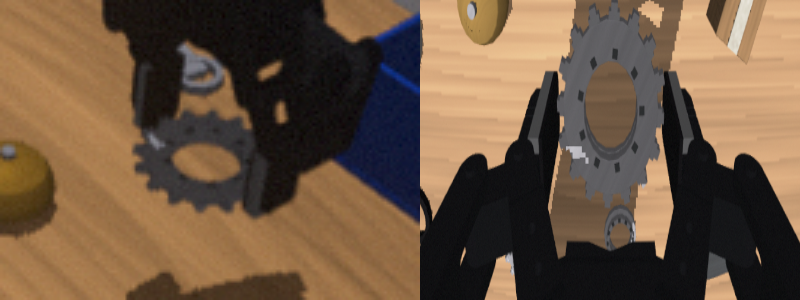

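The sprocket is held, level and centred between the pads. Carry it over the post and check alignment there.

Call:
send_rows(rows="0 0 0 -0.01 -0.1 0 0.2;0 0 0 -0.03 -0.2833 0 0.2;0 0 0 -0.05 -0.4667 0 0.2;0 0 0 -0.07 -0.65 0 0.2;0 0 0 -0.0867 -0.8 0 0.2;0 0 0 -0.0933 -0.8767 0 0.2;0 0 0 -0.0933 -0.8767 0 0.2;0 0 0 -0.0933 -0.8767 0 0.2")

```text
time: 7.3
eef_pos: [0.6035, 0.1359, 0.1451]
tcp_rot: [1.0, -0.0, -0.001, 0.0]
contact_force: [-0.9, 0.2, -0.4]
opening: 0.749
finger_force: 44.2
```

```bash
python3 - <<'E'
from h import *
s=ctrl.get_state();t=s["eef_pos"];print(t,s["contact_force"],s["opening"],s["qpos"])
W=ctrl.read_camera("wrist");S=ctrl.read_camera("scene");D=ctrl.read_camera("side")
zt=t[2]-.0172+.007
print("bore",fit([W],"big_sprocket",t[:2],zt),fit([W],"big_sprocket",t[:2],zt-.003))
for n in ["big_sprocket","post_stand"]: print(n,look(W,n)[:1],look(D,n)[:1])
u=w2p(S,[.604,.1365,.08])[0].astype(int);v=w2p(D,[.604,.1365,.08])[0].astype(int)
c=lambda p,u:cv2.resize(p["color"][u[1]-60:u[1]+60,u[0]-48:u[0]+48],(240,300))
cv2.imwrite("pics/s4.png",np.hstack([c(S,u),c(D,v),cv2.resize(W["color"][180:,120:520],(320,300))])[:,:,::-1])
E
```

```text
[0.60354534 0.13589323 0.14513637] [-0.92021843  0.21724766 -0.42771406] 0.7492213608792115 [ 5.78032491e-02  2.72997718e-01  1.80167924e+00 -5.07772358e-04
  1.06891404e+00  1.62900776e+00]
bore ([606.1, 134.7], 65) ([605.0, 135.8], 67)
big_sprocket [(0.74, [0.6034, 0.1329, 0.1349])] [(0.71, [0.5902, 0.1487, 0.1337])]
post_stand [(0.75, [0.6155, 0.134, 0.0153])] [(0.61, [0.5983, 0.1293, 0.0083])]
```

View pics/s4.png

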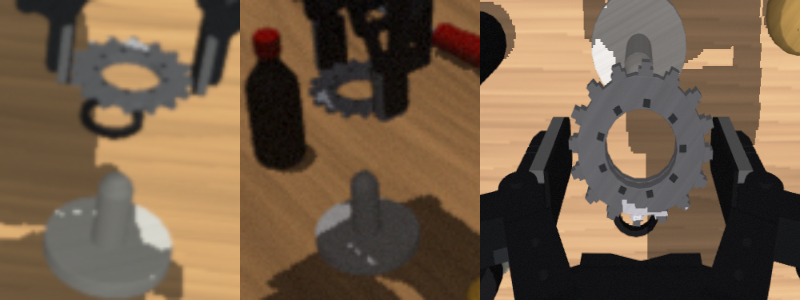

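To row units: 90 mm is 0.3, 85 mm is 0.2833.

Call:
send_rows(rows="0 0 0 0 0 0.1 0.2;0 0 0 0 0 0.2 0.2;0 0 0 0 0 0.25 0.2;0 0 0 0 0 0.2833 0.2;0 0 0 0 0 0.3 0.2;0 0 0 0 0 0.3 0.2")

```text
time: 8.4
eef_pos: [0.6044, 0.1366, 0.0568]
tcp_rot: [1.0, 0.0, 0.0, -0.0]
contact_force: [0.1, 0.9, 0.2]
opening: 0.748
finger_force: 44.2
```

To row units: 26 mm is 0.0867, 25 mm is 0.0833.

Call:
send_rows(rows="0 0 0 0 0 0.02 0.2;0 0 0 0 0 0.04 0.2;0 0 0 0 0 0.06 0.2;0 0 0 0 0 0.0733 0.2;0 0 0 0 0 0.0833 0.2;0 0 0 0 0 0.0867 0.2;0 0 0 0 0 0.0867 0.2")

```text
time: 9.28
eef_pos: [0.6041, 0.1365, 0.0304]
tcp_rot: [1.0, 0.0, 0.0, 0.0]
contact_force: [0.2, -0.4, -0.2]
opening: 0.748
finger_force: 44.3
```

To row units: -60 mm is -0.2, -30 mm is -0.1.

Call:
send_rows(rows="0 0 0 0 0 0.004 0.2;0 0 0 0 0 0.004 0.2;0 0 0 0 0 0.004 0.6;0 0 0 0 0 0.004 1;0 0 0 0 0 0.004 1;0 0 0 0 0 0.004 1;0 0 0 0 0 -0.1 1;0 0 0 0 0 -0.2 1")

```text
time: 10.28
eef_pos: [0.6036, 0.1365, 0.0905]
tcp_rot: [1.0, -0.0, -0.001, 0.0]
contact_force: [-0.2, 0.7, 0.4]
opening: 1.002
finger_force: 0.0
```

To row units: -129 mm is -0.43, -110 mm is -0.3667.

Call:
send_rows(rows="0 0 0 0 0 -0.2 1;0 0 0 -0.0667 0 -0.25 1;0 0 0 -0.2 0 -0.25 1;0 0 0 -0.3667 0 -0.25 1;0 0 0 -0.43 -0.0123 -0.25 1;0 0 0 -0.43 -0.0123 -0.25 1;0 0 0 -0.43 -0.0123 -0.25 1")

```text
time: 11.15
eef_pos: [0.476, 0.1402, 0.1659]
tcp_rot: [1.0, 0.0, 0.001, -0.0]
contact_force: [0.3, -0.1, 0.6]
opening: 1.001
finger_force: 0.0
```

```bash
python3 - <<'E'
from h import *
s=ctrl.get_state();t=s["eef_pos"];print(t,s["contact_force"],s["opening"],s["qpos"])
W=ctrl.read_camera("wrist");S=ctrl.read_camera("scene");D=ctrl.read_camera("side")
RINGS["b"]=[(16,19)]
g=(.604,.1365)
print("big on post",[fit([p],"b",g,z) for p in (W,S,D) for z in (.019,)])
RINGS["b"]=[(38,12)]
print("spacer",[fit([p],"spacer",(.475,.14)) for p in (W,S,D)])
for n in ["big_sprocket","spacer"]: print(n,[look(p,n)[:1] for p in (W,S,D)])
u=w2p(S,[.604,.1365,.02])[0].astype(int);v=w2p(D,[.604,.1365,.02])[0].astype(int)
c=lambda p,u:cv2.resize(p["color"][u[1]-60:u[1]+60,u[0]-48:u[0]+48],(240,300))
cv2.imwrite("pics/s5.png",np.hstack([c(S,u),c(D,v),cv2.resize(W["color"],(320,300))])[:,:,::-1])
E
```

```text
[0.47599728 0.14017509 0.16585689] [ 0.32454098 -0.09600669  0.62766286] 1.0014292235019289 [ 8.16767177e-02 -1.92200981e-02  2.08497309e+00 -1.34559248e-04
  1.07429220e+00  1.65252165e+00]
big on post [([602.8, 135.3], 68), ([602.4, 136.2], 84), ([604.2, 139.6], 64)]
spacer [([473.3, 141.0], 260), ([471.5, 142.0], 208), ([472.2, 144.2], 121)]
big_sprocket [[(0.7, [0.5894, 0.1371, 0.0205])], [(0.66, [0.6101, 0.129, 0.0194])], [(0.88, [0.5976, 0.1317, 0.0169])]]
spacer [[(0.75, [0.4754, 0.1443, 0.0089])], [(0.83, [0.4756, 0.1405, 0.0049])], [(0.69, [0.4744, 0.1376, -0.0008])]]
```

View pics/s5.png

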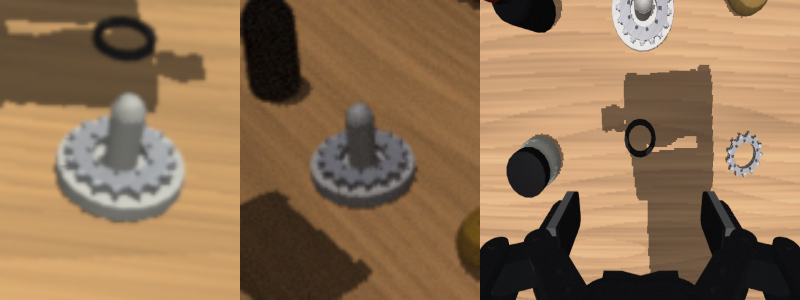

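The big sprocket sits flat and centred on the foot, and the spacer is at wrist pixel (320,220), where expected. Next: pick the spacer.

To row units: 144 mm is 0.48, 140 mm is 0.4667.

Call:
send_rows(rows="0 0 0 -0.0017 0 0.15 1;0 0 0 -0.0017 0 0.3167 1;0 0 0 -0.0017 0 0.4167 0.7;0 0 0 -0.0017 0 0.4667 0.4;0 0 0 -0.0017 0 0.48 0.4;0 0 0 -0.0017 0 0.48 0.4;0 0 0 -0.0017 0 0.48 -0.3;0 0 0 -0.0017 0 0.48 -0.3", grip_force=30)

```text
time: 12.6
eef_pos: [0.4757, 0.1404, 0.0231]
tcp_rot: [1.0, 0.0, 0.001, -0.0]
contact_force: [-0.8, -0.4, 5.7]
opening: 0.492
finger_force: 29.9
```

Call:
send_rows(rows="0 0 0 0 0 0 -0.3;0 0 0 0 0 0 -0.3;0 0 0 0 0 0 -0.3")

```text
time: 12.98
eef_pos: [0.4757, 0.1404, 0.0231]
tcp_rot: [1.0, 0.0, 0.001, -0.0]
contact_force: [-1.0, -0.4, 5.3]
opening: 0.491
finger_force: 29.9
```

Call:
send_rows(rows="0 0 0 0 0 -0.0167 -0.3;0 0 0 0 0 -0.0833 -0.3;0 0 0 0 0 -0.2333 -0.3;0 0 0 0 0 -0.3667 -0.3;0 0 0 0 0 -0.4167 -0.3;0 0 0 0.1667 0.0057 -0.4167 -0.3;0 0 0 0.3333 0.01 -0.4167 -0.3;0 0 0 0.4317 0.0123 -0.4167 -0.3")

```text
time: 13.98
eef_pos: [0.6053, 0.1362, 0.1451]
tcp_rot: [1.0, -0.0, -0.0, 0.0]
contact_force: [-0.1, 1.3, -0.7]
opening: 0.485
finger_force: 30.5
```

Call:
send_rows(rows="0 0 0 0 0 0 -0.3;0 0 0 0 0 0 -0.3")

```text
time: 14.22
eef_pos: [0.6024, 0.1366, 0.1449]
tcp_rot: [1.0, 0.0, -0.002, 0.0]
contact_force: [-0.2, -0.1, -0.5]
opening: 0.491
finger_force: 30.5
```

```bash
cat > chk.py <<'E'
import sys
from h import *
n,und,pic=sys.argv[1],float(sys.argv[2]),sys.argv[3]
s=ctrl.get_state();t=s["eef_pos"];print(s["time"],t,s["contact_force"],s["opening"])
W=ctrl.read_camera("wrist");S=ctrl.read_camera("scene");D=ctrl.read_camera("side")
h=RINGS[n][0][1]/1e3
print("bore",[fit([p],n,t[:2],t[2]-und+h,.006) for p in (W,S,D)])
u=w2p(S,[.604,.1365,.08])[0].astype(int);v=w2p(D,[.604,.1365,.08])[0].astype(int)
c=lambda p,u:cv2.resize(p["color"][u[1]-60:u[1]+60,u[0]-48:u[0]+48],(240,300))
cv2.imwrite(f"pics/{pic}.png",np.hstack([c(S,u),c(D,v),cv2.resize(W["color"][180:,120:520],(320,300))])[:,:,::-1])
E
python3 chk.py spacer .0231 s6
```

```text
14.225 [0.60243368 0.13657638 0.14486141] [-0.18191845 -0.06459835 -0.50789317] 0.4908528375561061
bore [([599.6, 136.8], 164), ([604.5, 135.8], 279), ([595.8, 125.6], 205)]
```

View pics/s6.png

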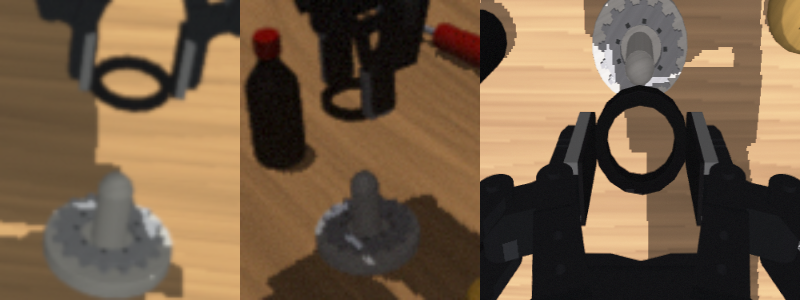

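To row units: 100 mm is 0.3333, 1.5 mm is 0.005.

Call:
send_rows(rows="0 0 0 0.005 0 0.1 -0.3;0 0 0 0.005 0 0.2 -0.3;0 0 0 0.005 0 0.25 -0.3;0 0 0 0.005 0 0.2833 -0.3;0 0 0 0.005 0 0.3067 -0.3;0 0 0 0.005 0 0.3233 -0.3;0 0 0 0.005 0 0.3333 -0.3;0 0 0 0.005 0 0.3333 -0.3")

```text
time: 15.38
eef_pos: [0.6056, 0.1365, 0.0464]
tcp_rot: [1.0, -0.0, 0.0, -0.0]
contact_force: [-0.3, 0.1, -0.4]
opening: 0.49
finger_force: 30.5
```

To row units: 3 mm is 0.01, 1.5 mm is 0.005.

Call:
send_rows(rows="0 0 0 0 0 0.005 -0.3;0 0 0 0 0 0.01 -0.3;0 0 0 0 0 0.01 -0.3")

```text
time: 15.75
eef_pos: [0.6054, 0.1365, 0.0432]
tcp_rot: [1.0, -0.0, -0.0, 0.0]
contact_force: [0.4, -0.2, -0.4]
opening: 0.493
finger_force: 30.5
```

To row units: -100 mm is -0.3333, -60 mm is -0.2.

Call:
send_rows(rows="0 0 0 0 0 0.0033 -0.3;0 0 0 0 0 0.0033 -0.3;0 0 0 0 0 0.0033 0.3;0 0 0 0 0 0.0033 0.6;0 0 0 0 0 0.0033 0.6;0 0 0 0 0 -0.1 1;0 0 0 0 0 -0.2 1;0 0 0 0 0 -0.3333 1")

```text
time: 16.75
eef_pos: [0.6047, 0.1365, 0.1432]
tcp_rot: [1.0, 0.0, -0.001, 0.0]
contact_force: [0.5, 0.6, 0.0]
opening: 0.998
finger_force: 0.0
```

To row units: -150 mm is -0.5, 145.5 mm is 0.485.

Call:
send_rows(rows="0 0 0 -0.1 0.0833 0 1;0 0 0 -0.2333 0.2167 0 1;0 0 0 -0.3667 0.3667 0 1;0 0 0 -0.5 0.485 0 1;0 0 0 -0.5 0.485 0 1;0 0 0 -0.5 0.485 0 1")

```text
time: 17.5
eef_pos: [0.4561, -0.0091, 0.1439]
tcp_rot: [1.0, -0.0, 0.001, 0.0]
contact_force: [-0.2, 0.1, 0.7]
opening: 1.003
finger_force: 0.0
```

```bash
cat > aft.py <<'E'
import sys
from h import *
n,x,y,und,pic=sys.argv[1],float(sys.argv[2]),float(sys.argv[3]),float(sys.argv[4]),sys.argv[5]
s=ctrl.get_state();t=s["eef_pos"];print(s["time"],t,s["contact_force"],s["opening"],s["qpos"].round(2))
W=ctrl.read_camera("wrist");S=ctrl.read_camera("scene");D=ctrl.read_camera("side")
print("next",[fit([p],n,(x,y)) for p in (W,S,D)],[look(p,n)[:1] for p in (W,S,D)])
u=w2p(S,[.604,.1365,.03])[0].astype(int);v=w2p(D,[.604,.1365,.03])[0].astype(int)
c=lambda p,u:cv2.resize(p["color"][u[1]-60:u[1]+60,u[0]-48:u[0]+48],(240,300))
cv2.imwrite(f"pics/{pic}.png",np.hstack([c(S,u),c(D,v),cv2.resize(W["color"],(320,300))])[:,:,::-1])
E
python3 aft.py small_sprocket .4553 -.0094 0 s7
```

```text
17.5 [ 0.45606787 -0.00908651  0.14389119] [-0.15307986  0.14636203  0.7103993 ] 1.0026133625756144 [-0.24 -0.08  2.19  0.    1.03  1.33]
next [([455.8, -10.1], 38), ([457.6, -14.0], 29), ([462.0, -14.5], 23)] [[(0.56, [0.4526, -0.0126, 0.0052])], [(0.87, [0.4567, -0.0091, 0.0071])], [(0.87, [0.4548, -0.0104, 0.0028])]]
```

View pics/s7.png

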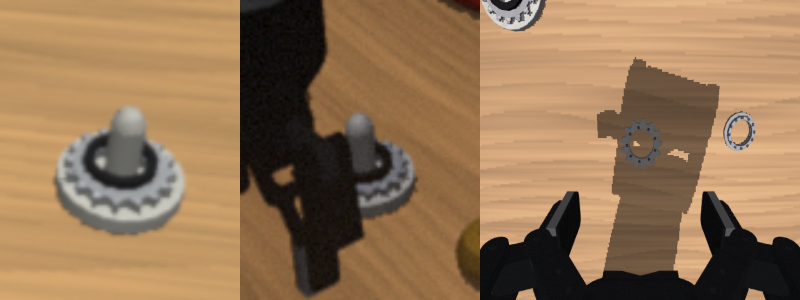

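To row units: 122.3 mm is 0.4077, 120 mm is 0.4.

Call:
send_rows(rows="0 0 0 0 0.0023 0.15 1;0 0 0 0 0.0023 0.2833 1;0 0 0 0 0.0023 0.3667 0.8;0 0 0 0 0.0023 0.4 0.6;0 0 0 0 0.0023 0.4077 0.6;0 0 0 0 0.0023 0.4077 0.6;0 0 0 0 0.0023 0.4077 0;0 0 0 0 0.0023 0.4077 0", grip_force=40)

```text
time: 18.8
eef_pos: [0.4566, -0.0099, 0.0227]
tcp_rot: [1.0, 0.0, 0.001, 0.0]
contact_force: [-0.9, 0.0, 4.8]
opening: 0.608
finger_force: 40.7
```

Call:
send_rows(rows="0 0 0 0 0 0 0;0 0 0 0 0 0 0")

```text
time: 19.05
eef_pos: [0.4566, -0.0099, 0.0227]
tcp_rot: [1.0, -0.0, 0.001, 0.0]
contact_force: [-1.1, 0.1, 5.1]
opening: 0.601
finger_force: 40.8
```

To row units: -125 mm is -0.4167, -110 mm is -0.3667.

Call:
send_rows(rows="0 0 0 0 0 -0.0167 0;0 0 0 0 0 -0.0833 0;0 0 0 0 0 -0.2333 0;0 0 0 0 0 -0.3667 0;0 0 0 0 0 -0.4167 0;0 0 0 0 0 -0.4167 0")

```text
time: 19.8
eef_pos: [0.4559, -0.0098, 0.1467]
tcp_rot: [1.0, 0.0, 0.001, 0.0]
contact_force: [0.3, -0.3, -0.3]
opening: 0.6
finger_force: 41.9
```

To row units: 148.5 mm is 0.495, -146.2 mm is -0.4873.

Call:
send_rows(rows="0 0 0 0.0667 -0.0667 0 0;0 0 0 0.2 -0.2 0 0;0 0 0 0.3333 -0.3333 0 0;0 0 0 0.45 -0.45 0 0;0 0 0 0.495 -0.4873 0 0;0 0 0 0.495 -0.4873 0 0;0 0 0 0.495 -0.4873 0 0")

```text
time: 20.68
eef_pos: [0.6025, 0.136, 0.144]
tcp_rot: [1.0, -0.0, -0.002, 0.0]
contact_force: [-0.2, -0.7, -0.4]
opening: 0.601
finger_force: 41.9
```

```bash
python3 chk.py small_sprocket .0205 s8
```

```text
20.675 [0.60250489 0.13599034 0.14400273] [-0.22289067 -0.71408154 -0.35290806] 0.6009097807471934
bore [([604.1, 134.8], 63), ([601.1, 135.6], 97), ([585.4, 129.2], 93)]
```

View pics/s8.png

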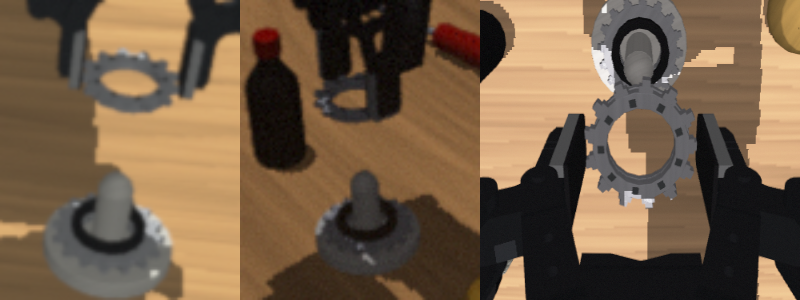

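To row units: 96 mm is 0.32, 95 mm is 0.3167.

Call:
send_rows(rows="0 0 0 0.0017 0 0.1 0;0 0 0 0.0017 0 0.2 0;0 0 0 0.0017 0 0.25 0;0 0 0 0.0017 0 0.2833 0;0 0 0 0.0017 0 0.3033 0;0 0 0 0.0017 0 0.3167 0;0 0 0 0.0017 0 0.32 0;0 0 0 0.0017 0 0.32 0")

```text
time: 21.82
eef_pos: [0.6048, 0.1366, 0.0505]
tcp_rot: [1.0, 0.0, 0.0, -0.0]
contact_force: [0.4, -0.1, 0.3]
opening: 0.604
finger_force: 41.9
```

To row units: 2 mm is 0.0067, 1 mm is 0.0033.

Call:
send_rows(rows="0 0 0 0 0 0.0033 0;0 0 0 0 0 0.0067 0;0 0 0 0 0 0.0067 0")

```text
time: 22.2
eef_pos: [0.6044, 0.1366, 0.048]
tcp_rot: [1.0, 0.0, -0.0, 0.0]
contact_force: [-0.1, -0.3, -0.5]
opening: 0.602
finger_force: 41.9
```

To row units: -100 mm is -0.3333, -60 mm is -0.2.

Call:
send_rows(rows="0 0 0 0 0 0.0017 0;0 0 0 0 0 0.0017 0.4;0 0 0 0 0 0.0017 0.8;0 0 0 0 0 0.0017 0.8;0 0 0 0 0 -0.1 1;0 0 0 0 0 -0.2 1;0 0 0 0 0 -0.3333 1;0 0 0 0 0 -0.3333 1")

```text
time: 23.2
eef_pos: [0.6072, 0.1368, 0.1526]
tcp_rot: [1.0, 0.0, 0.004, -0.0]
contact_force: [0.0, -0.1, 0.2]
opening: 1.0
finger_force: 0.0
```

To row units: 273.3 mm is 0.911, 240 mm is 0.8.

Call:
send_rows(rows="0 0 0 -0.0667 0.1333 0 1;0 0 0 -0.15 0.3 0 1;0 0 0 -0.2333 0.4667 0 1;0 0 0 -0.3167 0.6333 0 1;0 0 0 -0.4 0.8 0 1;0 0 0 -0.4583 0.911 0 1;0 0 0 -0.4583 0.911 0 1;0 0 0 -0.4583 0.911 0 1")

```text
time: 24.2
eef_pos: [0.4668, -0.1363, 0.1473]
tcp_rot: [1.0, -0.0, -0.0, -0.0]
contact_force: [-0.1, -0.3, 0.3]
opening: 1.005
finger_force: 0.0
```

```bash
python3 aft.py lockring .467 -.1368 0 s9
```

```text
24.2 [ 0.46678614 -0.13626655  0.14728322] [-0.08367768 -0.33237341  0.26286952] 1.0047893630287748 [-0.49 -0.02  2.12  0.    1.04  1.08]
next [([466.3, -138.2], 83), ([482.4, -230.8], 176), ([466.4, -138.1], 33)] [[(0.88, [0.4664, -0.1402, 0.0062])], [(0.58, [0.4724, -0.1364, 0.0024])], [(0.94, [0.4628, -0.1408, 0.0071])]]
```

View pics/s9.png

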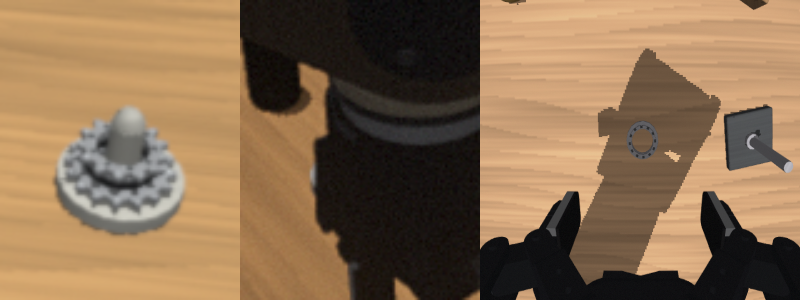

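To row units: 126 mm is 0.42, 1.3 mm is 0.0043.

Call:
send_rows(rows="0 0 0 -0.001 0.0043 0.15 1;0 0 0 -0.001 0.0043 0.2833 0.8;0 0 0 -0.001 0.0043 0.3667 0.5;0 0 0 -0.001 0.0043 0.4067 0.4;0 0 0 -0.001 0.0043 0.42 0.4;0 0 0 -0.001 0.0043 0.42 0.4;0 0 0 -0.001 0.0043 0.42 -0.3;0 0 0 -0.001 0.0043 0.42 -0.3")

```text
time: 25.5
eef_pos: [0.4676, -0.1385, 0.0237]
tcp_rot: [1.0, -0.0, 0.001, 0.0]
contact_force: [-2.2, 0.8, 5.4]
opening: 0.442
finger_force: 39.5
```

Call:
send_rows(rows="0 0 0 0 0 0 -0.3;0 0 0 0 0 0 -0.3;0 0 0 0 0 0 -0.3")

```text
time: 25.88
eef_pos: [0.4676, -0.1385, 0.0237]
tcp_rot: [1.0, 0.0, 0.001, 0.0]
contact_force: [-1.9, 1.0, 5.5]
opening: 0.439
finger_force: 39.5
```

To row units: -125 mm is -0.4167, -110 mm is -0.3667.

Call:
send_rows(rows="0 0 0 0 0 -0.0167 -0.3;0 0 0 0 0 -0.0833 -0.3;0 0 0 0 0 -0.2333 -0.3;0 0 0 0 0 -0.3667 -0.3;0 0 0 0 0 -0.4167 -0.3;0 0 0 0 0 -0.4167 -0.3")

```text
time: 26.62
eef_pos: [0.4671, -0.1383, 0.1478]
tcp_rot: [1.0, -0.0, 0.001, 0.001]
contact_force: [0.0, 0.3, -0.5]
opening: 0.438
finger_force: 40.2
```

Call:
send_rows(rows="0 0 0 0.0667 -0.1333 0 -0.3;0 0 0 0.15 -0.3 0 -0.3;0 0 0 0.2333 -0.4667 0 -0.3;0 0 0 0.3167 -0.6333 0 -0.3;0 0 0 0.4 -0.8 0 -0.3;0 0 0 0.4583 -0.9153 0 -0.3;0 0 0 0.4583 -0.9153 0 -0.3;0 0 0 0.4583 -0.9153 0 -0.3")

```text
time: 27.62
eef_pos: [0.6028, 0.1361, 0.1446]
tcp_rot: [1.0, 0.0, -0.002, 0.0]
contact_force: [0.2, -0.2, -0.1]
opening: 0.44
finger_force: 40.2
```

```bash
python3 chk.py lockring .0235 s10
```

```text
27.625 [0.60279806 0.13613892 0.14461794] [ 0.15612841 -0.23360485 -0.09711098] 0.43999320721628277
bore [([601.2, 135.9], 125), ([600.0, 135.7], 233), ([599.9, 141.3], 142)]
```

View pics/s10.png

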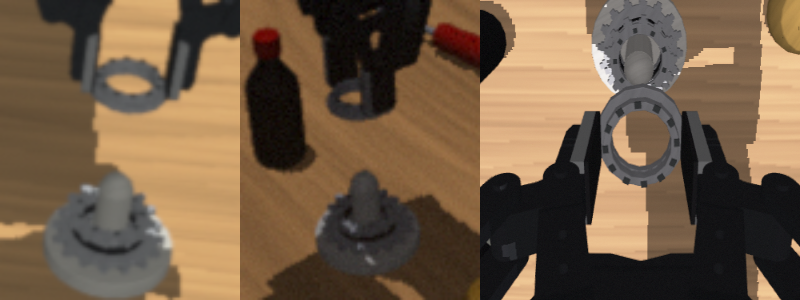

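To row units: 72 mm is 0.24, 1.5 mm is 0.005.

Call:
send_rows(rows="0 0 0 0.005 0 0.1 -0.3;0 0 0 0.005 0 0.1667 -0.3;0 0 0 0.005 0 0.2 -0.3;0 0 0 0.005 0 0.22 -0.3;0 0 0 0.005 0 0.24 -0.3;0 0 0 0.005 0 0.24 -0.3")

```text
time: 28.52
eef_pos: [0.6057, 0.1366, 0.075]
tcp_rot: [1.0, 0.0, -0.0, 0.0]
contact_force: [-0.3, -0.4, 0.3]
opening: 0.437
finger_force: 40.2
```

To row units: 18 mm is 0.06, 17 mm is 0.0567.

Call:
send_rows(rows="0 0 0 0 0 0.0167 -0.3;0 0 0 0 0 0.0333 -0.3;0 0 0 0 0 0.0467 -0.3;0 0 0 0 0 0.0567 -0.3;0 0 0 0 0 0.06 -0.3;0 0 0 0 0 0.06 -0.3")

```text
time: 29.28
eef_pos: [0.6057, 0.1365, 0.057]
tcp_rot: [1.0, -0.0, -0.0, 0.0]
contact_force: [0.6, 0.6, 0.0]
opening: 0.441
finger_force: 40.2
```

To row units: -100 mm is -0.3333, -60 mm is -0.2.

Call:
send_rows(rows="0 0 0 0 0 0.004 -0.3;0 0 0 0 0 0.004 -0.3;0 0 0 0 0 0.004 0.2;0 0 0 0 0 0.004 0.6;0 0 0 0 0 0.004 0.6;0 0 0 0 0 -0.1 1;0 0 0 0 0 -0.2 1;0 0 0 0 0 -0.3333 1")

```text
time: 30.28
eef_pos: [0.6049, 0.1364, 0.157]
tcp_rot: [1.0, -0.0, -0.001, 0.0]
contact_force: [1.3, -0.1, -0.4]
opening: 0.998
finger_force: 0.0
```

To row units: 130 mm is 0.4333, 110 mm is 0.3667.

Call:
send_rows(rows="0 0 0 -0.1333 0.1 0 1;0 0 0 -0.2667 0.2333 0 1;0 0 0 -0.3333 0.3667 0 1;0 0 0 -0.3333 0.4333 0 1;0 0 0 -0.3333 0.4333 0 1;0 0 0 -0.3333 0.4333 0 1")

```text
time: 31.02
eef_pos: [0.5059, 0.007, 0.1571]
tcp_rot: [1.0, 0.0, 0.0, -0.0]
contact_force: [0.6, -0.7, 0.3]
opening: 1.003
finger_force: 0.0
```

```bash
python3 - <<'E'
from h import *
s=ctrl.get_state();print(s["time"],s["eef_pos"],s["contact_force"])
W=ctrl.read_camera("wrist");S=ctrl.read_camera("scene");D=ctrl.read_camera("side")
for p in (W,S,D):
    print(w2p(p,[.604,.1365,.03]).round(),"lock@41",fit([p],"lockring",(.604,.1365),.041),look(p,"lockring")[:1])
ims=[]
for p in (S,D,W):
    u=w2p(p,[.604,.1365,.035])[0].astype(int);y=max(u[1]-38,0);x=max(u[0]-32,0)
    ims.append(cv2.resize(p["color"][y:y+75,x:x+65],(260,300),interpolation=cv2.INTER_CUBIC))
cv2.imwrite("pics/s11.png",np.hstack(ims)[:,:,::-1])
E
```

```text
31.025 [0.50588224 0.00701521 0.15712892] [ 0.61510375 -0.6534362   0.27155887]
[[93. 66.]] lock@41 ([604.1, 137.2], 207) [(0.65, [0.5919, 0.1267, 0.0296])]
[[402. 288.]] lock@41 ([608.6, 135.6], 138) [(0.54, [0.6145, 0.1348, 0.0321])]
[[285. 201.]] lock@41 ([610.1, 164.3], 204) []
```

View pics/s11.png

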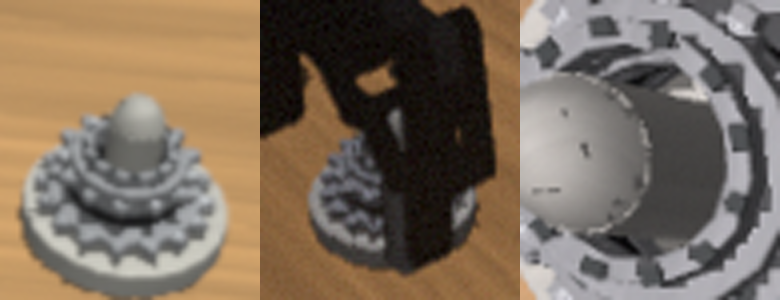

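The lockring is flat around the post on the small sprocket, at scene pixel (402,285), and all four parts are stacked and released. The arm is clear, so I'm handing in.

```bash
python3 -c "
from plant import ctrl
print(ctrl.sign_off())"
```

```text
the job is handed in; nothing more can be done
None
```

The big sprocket, spacer, small sprocket and lockring are stacked in that order on the thick post, flat and released by the last camera check, and the job is handed in; the sign-off returned no verdict.

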